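Change over the pans on the bench hot plate

TASK

Change over the batch on the bench hot plate: slide the lidded finished pan sideways off the red heated ring onto whichever white resting ring is free, slide the empty pan onto the heated ring, and stand all the waiting brass valve bodies upright in it, holding them lightly so they are not marked. Then move the lid from the finished pan onto the newly filled one, properly seated, and only then turn the thermostat to its red mark. Slide the pans flat on the plate, never lifting them, centre each on its ring, leave the finished parts in their pan, and leave everything else on the bench where it is.

Things in the scene. Friction and masses are not known exactly. Their poses are not given: they have to be found in the camera images.
- hot_plate: bench hot plate, fixed, 300 mm (own x) by 692 mm (own y), flat top 50 mm above the bench; origin: on the bench surface under the centre of the heated ring; the control panel is its end at own -y. The top is one smooth level surface from own y = -420 to +272 mm, x = -150 to +150 mm
- heated_ring (a point): centre of the heated place: double red ring (outer 172 mm across) in the middle of the plate's top, at the height of the top
- rest_ring_a: one of two unheated resting places: white ring 168 mm across, flat on the plate's top, 185 mm to one side of the heated ring along the plate's own y; origin: its centre. The empty pan may stand on either one at the start; the other is free
- rest_ring_b: the other resting place, 185 mm to the other side of the heated ring; same look; origin: its centre
- finished_pan: pan with the finished batch (two valve bodies), lidded, on the heated ring at the start, handle roughly towards the robot: 16 cm steel saucepan, radius 78 mm outside, 75 inside, 75 mm high, floor 4 mm thick, 0.65 kg; origin: centre of its underside; black handle 18 mm wide, 14 mm high, straight out along own -x from 78 to 200 mm off the axis, its middle 60 mm above the underside
- empty_pan: empty open pan, on a resting ring at the start, handle roughly towards the robot: 16 cm steel saucepan, radius 78 mm outside, 75 inside, 75 mm high, floor 4 mm thick, 0.65 kg; origin: centre of its underside; black handle 18 mm wide, 14 mm high, straight out along own -x from 78 to 200 mm off the axis, its middle 60 mm above the underside
- lid: round steel lid, 0.25 kg, fits either pan: plate 164 mm across, 6 mm thick, over a 140 mm disc, 6 mm deep, that drops into the mouth; origin: centre of that disc's underside, 69 mm above the pan's underside when seated. Black knob on the axis, 32 mm across, 20 mm high, its middle 34 mm above the origin. Starts on the finished pan
- thermostat (a joint): thermostat knob angle, rad: 0 = low, pointer (white line on the bar) towards the robot; grows clockwise seen from above; stop at 2.2; the big red mark on the panel is at 1.2. Turns with slight friction (0.04 N m) and stays where it is left
- thermostat_grip (a point): on the knob's axis at the height to grip, 37 mm above the plate's top; the grip is an upright bar 14 mm thick, 40 mm long, 32 mm high (its top 7 mm above this point) that lies along the plate's own x at angle 0
- valve_1: brass valve body, standing on a paper-covered sheet (3 mm thick) left of the hot plate; 2 to 4 of the four are present. Flange 44 mm across, 12 mm thick at the bottom, plain barrel 28 mm across above it, 60 mm high over all, 0.3 kg; origin: centre of its underside, z along the barrel. Soft machined finish: more than 40 N on each finger (80 N in all) marks it
- valve_2: brass valve body, standing on a paper-covered sheet (3 mm thick) left of the hot plate; 2 to 4 of the four are present. Flange 44 mm across, 12 mm thick at the bottom, plain barrel 28 mm across above it, 60 mm high over all, 0.3 kg; origin: centre of its underside, z along the barrel. Soft machined finish: more than 40 N on each finger (80 N in all) marks it
- valve_3: brass valve body, standing on a paper-covered sheet (3 mm thick) left of the hot plate; 2 to 4 of the four are present. Flange 44 mm across, 12 mm thick at the bottom, plain barrel 28 mm across above it, 60 mm high over all, 0.3 kg; origin: centre of its underside, z along the barrel. Soft machined finish: more than 40 N on each finger (80 N in all) marks it
- valve_4: brass valve body, standing on a paper-covered sheet (3 mm thick) left of the hot plate; 2 to 4 of the four are present. Flange 44 mm across, 12 mm thick at the bottom, plain barrel 28 mm across above it, 60 mm high over all, 0.3 kg; origin: centre of its underside, z along the barrel. Soft machined finish: more than 40 N on each finger (80 N in all) marks it
- done_1: a finished brass valve body inside the finished pan, under the lid; the same shape as the waiting ones; origin: centre of its underside. It stays where it is
- done_2: a finished brass valve body inside the finished pan, under the lid; the same shape as the waiting ones; origin: centre of its underside. It stays where it is
- spray_bottle: bystander, to be left alone: white spray bottle, 52 mm across, 170 mm high; origin: centre of its underside
- paste_tin: bystander, to be left alone: green tin, 70 mm across, 50 mm high; origin: centre of its underside
- caliper: bystander, to be left alone: digital caliper lying flat, 210 mm long (own y), 13 mm high; origin: centre of its underside
- screwdriver: bystander, to be left alone: blue-handled screwdriver lying down, 200 mm long (own x), 26 mm high; origin: centre of its underside
- gauge_case: bystander, to be left alone: closed wooden gauge case, 80 x 120 x 30 mm; origin: centre of its underside

How it is judged:
By the outcome, as a careful person would: the job done as asked, in the order asked, and still so for the second after the job is handed in, with the robot touching nothing.
Of valve_1, valve_2, valve_3, valve_4 only 2 to 4 are there at a start; the rules pass over those that are not, and their reading is None.
At some moment in a run one of valve_1, valve_2, valve_3, valve_4, empty_pan may be knocked a few centimetres aside while the robot is not near it.
It also fails if it takes over 210 s, if anything falls off the work surface, if the arm or the gripper's body presses on something with over 40 N, if the wrist force passes 120 N, or if a joint passes its speed limit or range.

ROBOT

A 6-joint arm with a two-finger parallel gripper is mounted at the origin on the work surface. World frame = base frame: x ahead of the robot, y to its left, z up, the work surface at z = 0. Lengths are in m, angles in rad, forces in N, time in s.
With the tool pointing down it reaches from about 0.325 to 0.9 m from the base axis. Payload 6.1 kg.
Tool frame: the origin (TCP) lies between the finger pads; the fingertips stand 14 mm ahead of it and the grasp point (between the pads) lies 5 mm behind it; z points along the fingers, y is the line along which they close (so a half turn about z gives the same grasp; the last joint's range is limited). The gripper opens to 85 mm and grips with 20 to 120 N. Pads are 22 mm wide; open, the fingers measure 114 mm over their backs; the gripper's body (76 mm by 85 mm) begins 54 mm behind the grasp point. The pads swing forward as they close: fully open they stand 13 mm farther back than shut.
Start: joints at [1.179, 0.22, 1.526, -0, 1.395, -0.126], TCP at [0.164, 0.603, 0.245] pointing down, gripper open.
Joint ranges: [-2.98, 2.98], [-0.91, 2.08], [0.09, 2.57], [-1.24, 4.39], [0.2, 2.65], [-2.68, 2.68]. Speed limits (rad/s): [2.57, 2.57, 3.01, 3.14, 3.14, 3.14].

INTERFACE

Orientations are given as a rotation vector (axis times angle).
In Python, from cell import env, camera, order gives the robot as it stands.
- The arm moves only by the tool send_rows, never from a script. Its argument "increments" is a list of rows, each a list of 2 entries, a list of its own where there are three numbers: the shift along the tool's x, y, z in units of 0.6 m (1.0 is 0.6 m), then the turn, a rotation vector about the tool's x, y, z in units of 90 degrees (1.0 is 90 degrees). In form: [[[dx, dy, dz], [ax, ay, az]], ...]. A call has 1 to 20 rows; each row is the pose to reach, as a shift and turn from the pose commanded when the call began, along the tool's axes at that moment; what a row does not reach only later rows make up. A row lasts 1/10 s, in which the tool goes at most 50 mm and 8.59 degrees, less where a joint would pass 70% of its speed; a pose out of reach is approached as far as the arm can. A call with a number of a shift or a turn outside -1 to 1 is refused whole. A call with a gripper value outside its range is refused whole. "grip" is the finger opening in mm, from 0 to 85.4, set as the call begins (left out, the last holds). The fingers move at their own pace and stop on an object; "newtons" is the grip in N (left out, the last holds). Time passes only in rows, so rows that repeat a pose let the fingers close. It gives the time, the measured TCP pose, the force, the opening and the grip force at its end, in the units of the state.
- env.get_state(): the state, without advancing time (a new reading comes with each control period).
- camera(name): name is "scene" or "top" or "wrist"; returns a dict with "image" (420x560x3 uint8, red, green, blue), "fx", "fy", "cx", "cy" (pixels), "R" (3x3) and "t" (3): a world point X has camera coordinates R X + t. Camera axes: x right, y down, z forward; pixel columns grow to the right and rows downward; lengths in m; the calibration is good to about 2 mm. A picture is of the moment at which its call begins. There is no depth.
- order.sign_off(): hands the job in; it is judged then, once.
The state is a dict: "time": time; "joint_pos": joint angles; "joint_velocities": joint speeds; "tau": joint torques, N m; "tool_pos": TCP position; "tool_rot": TCP orientation; "force": force on the tool from outside, world axes, zero at the start; "ft_torque": the same for the moment, N m; "width": finger opening in m; "grip_force": force on a finger pad.
Only numpy, scipy, OpenCV 4.12 (cv2) and the standard library are available. Lean on these libraries where they do the work, as an engineer would, in place of code of your own. Each camera call takes 0.05 s, during which the arm holds its last target. There are 200 camera calls.

## Working session

There is one attempt and no reset: what is moved stays moved. The work goes in short steps, Python scripts to look and compute and a tool call to move; the robot and the scene stay as the last step left them, time stands still between calls to the robot, and variables do not carry over. Pictures are saved under pics/ and viewed, at most 14 in all, crops included, and the job is handed in when it is done.

Besides the shell and the picture viewer there is one more tool, called in YAML: its name, and indented under it one key for each argument. send_rows: Moves the arm, as the interface text tells. Shifts and turns lie within -1 to 1; 1 stands for 0.6 m of shift or 90 degrees of turn. Its arguments: {"type":"object","properties":{"increments":{"type":"array"},"grip":{"type":"number"},"newtons":{"type":"number"}},"required":["increments"]}

```bash
ls; mkdir -p pics
python3 - <<'E'
from cell import env,camera,order
import cv2,numpy as np
print(env.get_state())
for n in("scene","top","wrist"):
    c=camera(n);cv2.imwrite(f"pics/{n}0.png",c["image"][:,:,::-1]);print(n,c["fx"],c["fy"],c["cx"],c["cy"],np.round(c["R"],3).tolist(),np.round(c["t"],3))
E
```

```text
pics
{'time': 0.0, 'joint_pos': array([ 1.17891029e+00,  2.21257377e-01,  1.52763611e+00, -6.96325499e-06,
        1.39471091e+00, -1.26090096e-01]), 'joint_velocities': array([ 0.00157274,  0.00020234,  0.00044955, -0.00063323, -0.00018506,
       -0.00093889]), 'tau': array([ 2.55383886e-03, -4.96920776e+01, -3.89383507e+01,  2.26639895e-05,
        1.15267365e-02, -5.35620700e-05]), 'tool_pos': array([0.16394415, 0.60249813, 0.24416664]), 'tool_rot': array([-4.16213876e-01, -3.11338494e+00,  3.05690964e-03]), 'force': array([-0.59684329,  0.59725738, -0.26383598]), 'ft_torque': array([ 0.01956232, -0.06730233,  0.02885602]), 'grip_force': 0.0, 'width': 0.08558038375287161}
scene 511.8721548459766 511.8721548459766 278.98409588058485 210.9463686541974 [[0.492, 0.871, 0.005], [0.641, -0.358, -0.679], [-0.59, 0.337, -0.734]] [-0.245 -0.236  1.538]
top 399.67916007648137 399.67916007648137 276.9025371860375 205.6465408442464 [[0.0, -1.0, -0.009], [-0.998, 0.0, -0.055], [0.055, 0.009, -0.998]] [1.000e-03 4.620e-01 1.141e+00]
wrist 357.9411841046694 357.9411841046694 280.48126482368906 211.93662491854428 [[0.263, 0.965, -0.002], [0.928, -0.252, 0.274], [0.264, -0.074, -0.962]] [-0.625 -0.035  0.378]
```

View pics/top0.png

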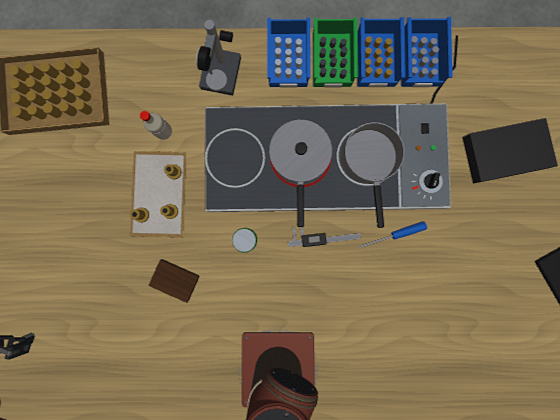

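View pics/scene0.png

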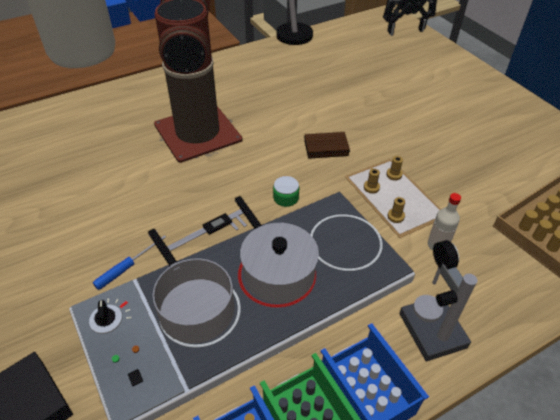

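```bash
cat > h.py <<'E'
from cell import env,camera,order
import cv2,numpy as np
from scipy.spatial.transform import Rotation as Ro
def ray(c,u,v):
    d=c["R"].T@np.array([(u-c["cx"])/c["fx"],(v-c["cy"])/c["fy"],1.]); return -c["R"].T@c["t"],d/np.linalg.norm(d)
def onz(c,u,v,z):
    o,d=ray(c,u,v); return o+d*(z-o[2])/d[2]
def proj(c,X):
    p=c["R"]@np.asarray(X)+c["t"]; return np.array([c["fx"]*p[0]/p[2]+c["cx"],c["fy"]*p[1]/p[2]+c["cy"]])
def tri(c1,p1,c2,p2):
    o1,d1=ray(c1,*p1);o2,d2=ray(c2,*p2)
    s=np.linalg.lstsq(np.c_[d1,-d2],o2-o1,rcond=None)[0]
    a,b=o1+d1*s[0],o2+d2*s[1]; return (a+b)/2,np.linalg.norm(a-b)
def fitcircle(P):
    P=np.asarray(P); A=np.c_[2*P,np.ones(len(P))]
    s=np.linalg.lstsq(A,(P**2).sum(1),rcond=None)[0]; return s[:2],np.sqrt(s[2]+s[0]**2+s[1]**2)
def tool(Xw):  # world shift of TCP target -> units in tool frame
    s=env.get_state(); R=Ro.from_rotvec(s["tool_rot"]).as_matrix()
    return R.T@(np.asarray(Xw)-s["tool_pos"])/0.6
def blobs(m,amin):
    n,l,st,ce=cv2.connectedComponentsWithStats(m.astype(np.uint8))
    return [(np.round(ce[i],1).tolist(),st[i].tolist()) for i in range(1,n) if st[i][4]>=amin]
def save(n,im): cv2.imwrite(f"pics/{n}.png",im[:,:,::-1])
E
python3 - <<'E'
from h import *
for n in("top","scene"):
    c=camera(n);im=c["image"];hsv=cv2.cvtColor(im,cv2.COLOR_RGB2HSV);H,S,V=[hsv[...,i].astype(int) for i in range(3)]
    if n=="top":
        m=(S<60)
        m[:95]=0;m[225:]=0;m[:,:195]=0;m[:,460:]=0
        m=cv2.morphologyEx(m.astype(np.uint8),cv2.MORPH_OPEN,np.ones((15,15)))
        ct=max(cv2.findContours(m,0,2)[0],key=cv2.contourArea)
        q=cv2.approxPolyDP(ct,8,True)[:,0];print("quad",q.tolist(),[np.round(onz(c,*p,.05)[:2],4).tolist() for p in q])
    wh=(S<40)&(V>150)
    print(n,"white",[b for b in blobs(wh,60)])
    bl=(V<45); print(n,"black",blobs(bl,40))
    br=(H>12)&(H<28)&(S>140); print(n,"brass",blobs(br,60))
    rd=((H<6)|(H>174))&(S>150)&(V>90); print(n,"red",blobs(rd,4))
im=camera("top")["image"]; save("topz",cv2.resize(im[90:240,200:460],None,fx=3,fy=3,interpolation=cv2.INTER_CUBIC))
E
```

```text
quad [[446, 104], [206, 107], [205, 210], [374, 209], [375, 200], [377, 209], [447, 208], [448, 150], [415, 148], [447, 144]] [[0.7476, -0.4767], [0.7407, 0.2017], [0.4482, 0.2016], [0.4509, -0.27], [0.4761, -0.2731], [0.4509, -0.2784], [0.4537, -0.4727], [0.6165, -0.4793], [0.6223, -0.3871], [0.6335, -0.4769]]
top white [([394.5, 113.8], [376, 104, 30, 31, 73]), ([244.2, 136.6], [216, 129, 48, 29, 65]), ([229.9, 171.8], [205, 137, 59, 50, 129]), ([156.8, 192.8], [133, 154, 50, 80, 3020]), ([408.9, 199.2], [383, 169, 68, 40, 146]), ([429.1, 182.0], [420, 170, 22, 23, 179]), ([336.0, 208.1], [304, 207, 71, 3, 90]), ([248.0, 209.4], [205, 209, 92, 2, 112]), ([243.6, 239.8], [233, 229, 22, 22, 378])]
top black [([225.6, 36.0], [219, 31, 14, 11, 115]), ([455.2, 52.5], [453, 36, 5, 34, 59]), ([203.8, 58.5], [198, 47, 14, 24, 270]), ([223.2, 85.2], [200, 57, 41, 38, 107]), ([542.8, 136.7], [517, 119, 40, 48, 348]), ([424.7, 128.0], [421, 123, 8, 11, 65]), ([471.6, 158.5], [463, 134, 19, 49, 388]), ([300.8, 147.5], [296, 143, 11, 12, 64]), ([431.7, 179.9], [425, 173, 15, 15, 153]), ([300.1,
[... 3010 characters left out ...]
, [209, 138, 8, 10, 17]), ([225.5, 138.5], [224, 138, 4, 2, 4]), ([216.5, 142.3], [215, 141, 4, 4, 6]), ([179.5, 144.2], [178, 142, 4, 6, 8]), ([182.5, 145.9], [180, 144, 6, 5, 8]), ([190.6, 144.8], [189, 144, 4, 2, 5]), ([205.6, 145.4], [204, 144, 4, 4, 5]), ([184.0, 148.7], [183, 147, 3, 5, 6]), ([189.8, 148.5], [189, 147, 2, 4, 4]), ([196.8, 147.7], [193, 147, 8, 3, 9]), ([200.8, 150.3], [197, 147, 8, 7, 12]), ([177.9, 150.8], [172, 148, 13, 8, 23]), ([193.8, 151.2], [192, 149, 5, 6, 10]), ([208.2, 148.5], [207, 148, 3, 2, 4]), ([188.1, 153.0], [186, 151, 5, 5, 7]), ([455.0, 197.2], [450, 193, 11, 10, 82]), ([269.8, 293.4], [238, 264, 78, 43, 282]), ([123.3, 304.0], [120, 302, 7, 5, 18])]
```

View pics/topz.png

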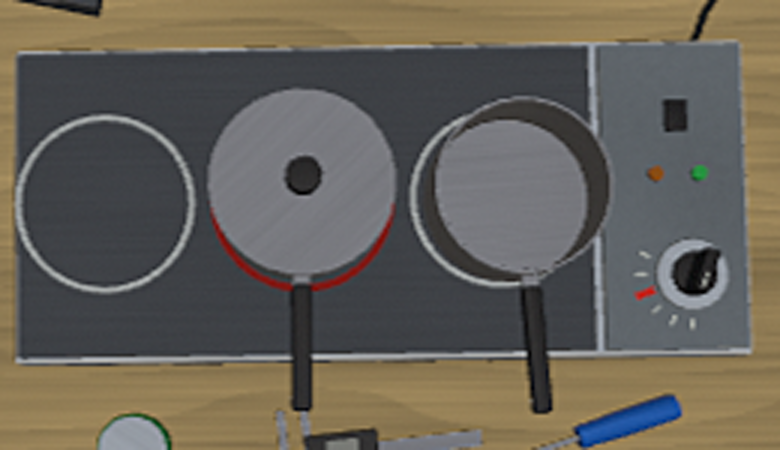

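```bash
cat > m.py <<'E'
from h import *
C={n:camera(n) for n in("top","scene")}
HSV={n:[a.astype(int) for a in cv2.split(cv2.cvtColor(C[n]["image"],cv2.COLOR_RGB2HSV))] for n in C}
def mask(n,k):
    H,S,V=HSV[n]
    return {"white":(S<45)&(V>135),"black":V<45,"brass":(H>12)&(H<28)&(S>140),"red":((H<6)|(H>174))&(S>140)&(V>70)}[k]
def ringfit(n,k,c0,r,z,tol=.012):
    v,u=np.nonzero(mask(n,k)); P=np.array([onz(C[n],a,b,z)[:2] for a,b in zip(u,v)])
    P=P[np.abs(np.linalg.norm(P-c0,axis=1)-r)<tol]
    for _ in range(6):
        c,rr=fitcircle(P); e=np.abs(np.linalg.norm(P-c,axis=1)-rr); P=P[e<max(.004,2*np.median(e))]
    return c,rr,len(P)
def near(n,k,uv,amin=40):
    return min(blobs(mask(n,k),amin),key=lambda b:np.hypot(b[0][0]-uv[0],b[0][1]-uv[1]))
E
python3 - <<'E'
from m import *
np.set_printoptions(precision=4,suppress=True)
for n in C:
    print(n,"ringA",ringfit(n,"white",np.array([.594,.12]),.082,.05))
    print(n,"red",ringfit(n,"red",np.array([.6,-.065]),.082,.05))
    print(n,"ringB",ringfit(n,"white",np.array([.6,-.25]),.082,.05))
print("lidknob",tri(C["top"],near("top","black",(301,147))[0],C["scene"],near("scene","black",(279,245))[0]))
print("therm",tri(C["top"],near("top","black",(431,180))[0],C["scene"],near("scene","black",(104,315))[0]))
for a,b in(((300,203),(247,212)),((378,205),(162,247))):
    print("handle",tri(C["top"],near("top","black",a)[0],C["scene"],near("scene","black",b)[0]))
T=[b for b in blobs(mask("top","brass"),60) if b[0][1]>150]; S=[b for b in blobs(mask("scene","brass"),60) if 350<b[0][0]<420]
for t in T:
    for s in S:
        X,e=tri(C["top"],t[0],C["scene"],s[0])
        if e<.006: print("valve",t[0],s[0],X,e)
for n,(x0,y0,x1,y1) in {"top":(335,100,410,190),"scene":(145,250,240,345)}.items():
    save("z"+n,cv2.resize(C[n]["image"][y0:y1,x0:x1],None,fx=5,fy=5,interpolation=cv2.INTER_CUBIC))
E
```

```text
top ringA (array([0.5966, 0.1201]), np.float64(0.08144351629316901), 282)
top red (array([ 0.6004, -0.0652]), np.float64(0.08375278867919322), 168)
top ringB (array([ 0.6018, -0.2507]), np.float64(0.08180311485303261), 131)
scene ringA (array([0.5968, 0.121 ]), np.float64(0.08194644068121436), 418)
scene red (array([ 0.5994, -0.0627]), np.float64(0.08310959601539603), 310)
scene ringB (array([ 0.6058, -0.2493]), np.float64(0.07867172349526512), 399)
lidknob (array([ 0.6037, -0.0606,  0.1511]), np.float64(0.0009554932918842161))
therm (array([ 0.5305, -0.4248,  0.0668]), np.float64(0.0015684893272633392))
handle (array([ 0.464 , -0.0619,  0.1189]), np.float64(0.0022664990419386404))
handle (array([ 0.4599, -0.2668,  0.1143]), np.float64(0.0008196283191630126))
valve [173.3, 171.3] [396.6, 212.1] [0.5629 0.3025 0.0194] 0.004944620735079046
valve [169.7, 211.1] [372.0, 182.8] [0.4476 0.3107 0.0211] 0.004879734043426093
valve [139.9, 214.5] [395.1, 169.4] [0.4377 0.3955 0.0235] 0.004800887081179295
```

```bash
cat >> h.py <<'E'
def plan(*wps):
    """world TCP waypoints (x,y,z,yaw of tool y-axis from world y) -> tool-frame units"""
    s=env.get_state(); R=Ro.from_rotvec(s["tool_rot"])
    print("t",round(s["time"],2),"tcp",np.round(s["tool_pos"],4),"rv",np.round(s["tool_rot"],3),"w",round(s["width"],4),"F",np.round(s["force"],1))
    for x,y,z,a in wps:
        G=Ro.from_euler("z",a)*Ro.from_matrix(np.diag([-1.,1.,-1.]))
        print(np.round(tool((x,y,z)),3).tolist(),np.round((R.inv()*G).as_rotvec()/(np.pi/2),3).tolist())
E
python3 - <<'E'
from h import *
plan((.49,-.062,.25,0))
c=camera("wrist"); R=Ro.from_rotvec(env.get_state()["tool_rot"]).as_matrix()
print(R.T@(-c["R"].T@c["t"]-env.get_state()["tool_pos"]), c["R"]@R)
t=camera("top");print(onz(t,374.7,153.3,.125),onz(t,300,137.5,.131))
E
```

```text
t 0.4 tcp [0.1642 0.603  0.2452] rv [-0.416 -3.114  0.   ] w 0.0854 F [0.4 0.5 0.6]
[-0.815, -0.927, -0.008] [-0.0, -0.0, -0.169]
[ 0.06963857  0.00131648 -0.12797606] [[-2.36983500e-04  9.99999927e-01  2.98942313e-04]
 [-9.61671541e-01 -1.45929124e-04 -2.74203988e-01]
 [-2.74203924e-01 -3.52466135e-04  9.61671505e-01]]
[ 0.59342028 -0.25622368  0.125     ] [ 0.6342354  -0.06052473  0.131     ]
```

send_rows:
  increments:
    - [[-0.815,-0.927,-0.008],[0,0,-0.169]]
    - [[-0.815,-0.927,-0.008],[0,0,-0.169]]
    - [[-0.815,-0.927,-0.008],[0,0,-0.169]]
    - [[-0.815,-0.927,-0.008],[0,0,-0.169]]
    - [[-0.815,-0.927,-0.008],[0,0,-0.169]]
    - [[-0.815,-0.927,-0.008],[0,0,-0.169]]
    - [[-0.815,-0.927,-0.008],[0,0,-0.169]]
    - [[-0.815,-0.927,-0.008],[0,0,-0.169]]
    - [[-0.815,-0.927,-0.008],[0,0,-0.169]]
    - [[-0.815,-0.927,-0.008],[0,0,-0.169]]
    - [[-0.815,-0.927,-0.008],[0,0,-0.169]]
    - [[-0.815,-0.927,-0.008],[0,0,-0.169]]
    - [[-0.815,-0.927,-0.008],[0,0,-0.169]]
    - [[-0.815,-0.927,-0.008],[0,0,-0.169]]
    - [[-0.815,-0.927,-0.008],[0,0,-0.169]]
    - [[-0.815,-0.927,-0.008],[0,0,-0.169]]
    - [[-0.815,-0.927,-0.008],[0,0,-0.169]]
    - [[-0.815,-0.927,-0.008],[0,0,-0.169]]
    - [[-0.815,-0.927,-0.008],[0,0,-0.169]]
    - [[-0.815,-0.927,-0.008],[0,0,-0.169]]
  grip: 50
  newtons: 100

```text
time: 2.5
tool_pos: [0.4897, -0.061, 0.2503]
tool_rot: [-0.002, 3.141, -0.0]
force: [-0.6, -0.4, 0.7]
width: 0.0498
grip_force: 0.0
```

Run:
```python
from h import *
plan((.485,-.062,.105,0))
c=camera("wrist"); save("w1",c["image"])
```

```text
t 2.5 tcp [ 0.4897 -0.061   0.2503] rv [-2.000e-03  3.141e+00 -0.000e+00] w 0.0498 F [-0.6 -0.4  0.7]
[0.008, -0.002, 0.242] [-0.0, 0.0, 0.001]
```

View pics/w1.png

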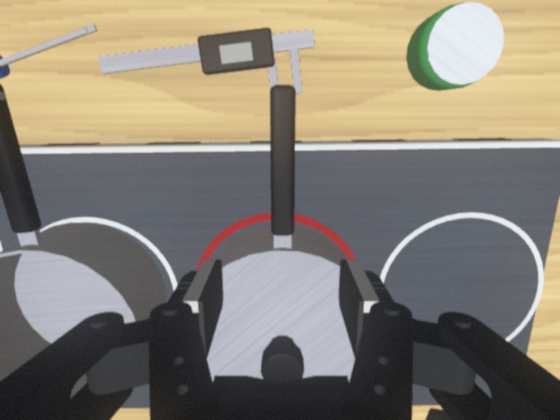

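Run:
```python
from h import *
c=camera("wrist");V=c["image"].max(2)
for z in(.117,):
    print(onz(c,283,88,z),onz(c,283,235,z),onz(c,282.5,340,.163))
    for v in (110,150,190,220):
        u=np.nonzero(V[v,250:320]<75)[0]+250; print(v,u.min(),u.max(),onz(c,u.mean(),v,z), onz(c,u.max(),v,z)-onz(c,u.min(),v,z))
```

```text
[ 0.40597533 -0.0582113   0.117     ] [ 0.51358999 -0.05788963  0.117     ] [ 0.5747095  -0.05836503  0.163     ]
110 272 293 [ 0.42059354 -0.05629508  0.117     ] [-1.55836403e-05  1.47460908e-02  0.00000000e+00]
150 272 293 [ 0.44842922 -0.05670308  0.117     ] [-1.61134909e-05  1.51945320e-02  0.00000000e+00]
190 271 294 [ 0.47801232 -0.0583691   0.117     ] [-1.82687881e-05  1.71635897e-02  0.00000000e+00]
220 272 293 [ 0.50144535 -0.05830804  0.117     ] [-1.71317662e-05  1.60486236e-02  0.00000000e+00]
```

send_rows:
  increments:
    - [[0.005,0.003,0.242],[0,0,0]]
    - [[0.005,0.003,0.242],[0,0,0]]
    - [[0.005,0.003,0.242],[0,0,0]]
    - [[0.005,0.003,0.242],[0,0,0]]
    - [[0.005,0.003,0.242],[0,0,0]]
    - [[0.005,0.003,0.242],[0,0,0]]

```text
time: 3.2
tool_pos: [0.4892, -0.0608, 0.108]
tool_rot: [0.0, 3.137, -0.002]
force: [-0.3, -0.5, 1.2]
width: 0.0499
grip_force: 0.0
```

send_rows:
  increments:
    - [[0,0,0],[0,0,0]]
    - [[0,0,0],[0,0,0]]
    - [[0,0,0],[0,0,0]]
    - [[0,0,0],[0,0,0]]
    - [[0,0,0],[0,0,0]]
    - [[0,0,0],[0,0,0]]
  grip: 10
  newtons: 100

```text
time: 3.8
tool_pos: [0.4884, -0.0606, 0.1073]
tool_rot: [-0.0, 3.138, -0.001]
force: [-2.5, 1.2, 8.9]
width: 0.016
grip_force: 99.0
```

send_rows:
  increments:
    - [[0.0,0.01,0],[0,0,0]]
    - [[0.001,0.03,0],[0,0,0]]
    - [[0.002,0.05,0],[0,0,0]]
    - [[0.003,0.07,0],[0,0,0]]
    - [[0.004,0.09,0],[0,0,0]]
    - [[0.005,0.11,0],[0,0,0]]
    - [[0.006,0.13,0],[0,0,0]]
    - [[0.006,0.15,0],[0,0,0]]
    - [[0.007,0.17,0],[0,0,0]]
    - [[0.008,0.19,0],[0,0,0]]
    - [[0.009,0.21,0],[0,0,0]]
    - [[0.01,0.23,0],[0,0,0]]
    - [[0.011,0.25,0],[0,0,0]]
    - [[0.012,0.27,0],[0,0,0]]
    - [[0.012,0.285,0],[0,0,0]]
    - [[0.012,0.295,0],[0,0,0]]
    - [[0.012,0.302,0],[0,0,0]]
    - [[0.012,0.302,0],[0,0,0]]
    - [[0.012,0.302,0],[0,0,0]]

```text
time: 5.7
tool_pos: [0.4819, 0.12, 0.1073]
tool_rot: [0.003, 3.137, -0.002]
force: [0.8, -5.3, 6.0]
width: 0.016
grip_force: 99.0
```

Run:
```python
from m import *
np.set_printoptions(precision=4,suppress=True)
plan()
print([b for b in blobs(mask("top","black"),20) if 200<b[0][0]<320 and 120<b[0][1]<230],[b for b in blobs(mask("scene","black"),20) if 280<b[0][0]<420 and 150<b[0][1]<260])
for n in C:
    print(n,"red",ringfit(n,"red",np.array([.6,-.065]),.082,.05))
    print(n,"ringA",ringfit(n,"white",np.array([.597,.121]),.084,.05,.006))
save("t2",cv2.resize(np.vstack([C["top"]["image"][90:240,150:450],C["scene"]["image"][180:330,150:450]]),None,fx=2,fy=2))
```

```text
t 5.8 tcp [0.4819 0.12   0.1073] rv [ 0.003  3.137 -0.002] w 0.0156 F [ 1.1 -4.8  6.2]
[([230.8, 150.3], [226, 145, 11, 13, 46]), ([244.3, 183.0], [242, 164, 6, 37, 74]), ([229.7, 219.2], [229, 208, 3, 21, 39])] [([322.6, 168.3], [300, 142, 49, 57, 1406]), ([348.8, 212.0], [343, 205, 13, 16, 163])]
top red (array([ 0.599 , -0.0651]), np.float64(0.08252091406424193), 436)
top ringA (array([0.5973, 0.1221]), np.float64(0.0837639947057228), 309)
scene red (array([ 0.5997, -0.0635]), np.float64(0.08247670262050978), 561)
scene ringA (array([0.5962, 0.1223]), np.float64(0.08241763346082087), 440)
```

View pics/t2.png

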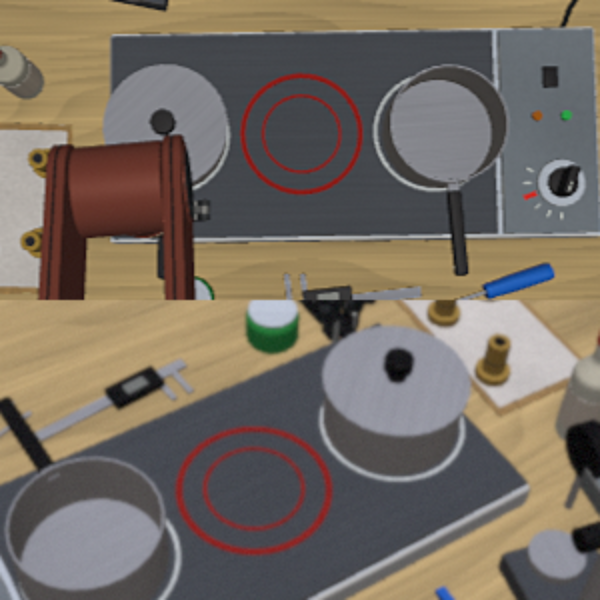

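send_rows:
  increments:
    - [[0,0,0],[0,0,0]]
    - [[0,0,0],[0,0,0]]
    - [[0,0,0],[0,0,0]]
    - [[0,0,-0.24],[0,0,0]]
    - [[0,0,-0.24],[0,0,0]]
    - [[0,0,-0.24],[0,0,0]]
    - [[0,0,-0.24],[0,0,0]]
    - [[0.01,-0.637,-0.24],[0,0,0]]
    - [[0.01,-0.637,-0.24],[0,0,0]]
    - [[0.01,-0.637,-0.24],[0,0,0]]
    - [[0.01,-0.637,-0.24],[0,0,0]]
    - [[0.01,-0.637,-0.24],[0,0,0]]
    - [[0.01,-0.637,-0.24],[0,0,0]]
    - [[0.01,-0.637,-0.24],[0,0,0]]
    - [[0.01,-0.637,-0.24],[0,0,0]]
    - [[0.01,-0.637,-0.24],[0,0,0]]
    - [[0.01,-0.637,-0.24],[0,0,0]]
  grip: 50

```text
time: 7.5
tool_pos: [0.4732, -0.2614, 0.2479]
tool_rot: [-0.003, -3.14, -0.002]
force: [0.7, 0.7, 0.7]
width: 0.0499
grip_force: 0.0
```

```bash
cat > r.py <<'E'
from m import *
np.set_printoptions(precision=4,suppress=True)
from scipy.spatial import ConvexHull
def knob():
    kt=near("top","black",(231,150),20);ks=near("scene","black",(349,212),60)
    print("knob",kt,ks,tri(C["top"],kt[0],C["scene"],ks[0]))
def radial(n,c0,z,r,k=72,w=.012):
    """strongest edge along radials around c0 at plane z near radius r -> circle"""
    g=cv2.GaussianBlur(C[n]["image"].max(2).astype(np.float32),(0,0),.8);P=[]
    for a in np.linspace(0,2*np.pi,k,False):
        rr=np.arange(r-w,r+w,.0007); X=np.c_[c0[0]+rr*np.cos(a),c0[1]+rr*np.sin(a),np.full(len(rr),z)]
        uv=np.array([proj(C[n],x) for x in X]).astype(np.float32)
        p=cv2.remap(g,uv[None,:,0],uv[None,:,1],1)[0]; d=np.abs(np.gradient(p)); i=d.argmax()
        P.append(X[i,:2])
    P=np.array(P)
    for _ in range(8):
        c,q=fitcircle(P); e=np.abs(np.linalg.norm(P-c,axis=1)-q); P=P[e<max(.002,2*np.median(e))]
    return c,q,len(P)
E
python3 - <<'E'
from r import *
plan();knob()
for n in C:
    print(n,"lid rim",radial(n,(.597,.1205),.131,.082),"empty rim",radial(n,(.595,-.256),.125,.078))
c=camera("wrist"); save("w2",c["image"])
V=c["image"].max(2)
for b in blobs(V<60,300): print(b)
E
```

```text
t 7.6 tcp [ 0.4736 -0.2601  0.2483] rv [ 0.001 -3.141 -0.002] w 0.05 F [0.2 0.3 0.1]
knob ([233.0, 152.4], [227, 146, 10, 11, 23]) ([348.9, 212.0], [343, 205, 13, 16, 157]) (array([0.5941, 0.1161, 0.1478]), np.float64(0.008260060873741948))
top lid rim (array([0.5917, 0.1163]), np.float64(0.08431060418899354), 51) empty rim (array([ 0.5918, -0.256 ]), np.float64(0.07993842218508194), 22)
scene lid rim (array([0.5984, 0.1183]), np.float64(0.08264853699709808), 37) empty rim (array([ 0.5975, -0.2579]), np.float64(0.08021495909281204), 54)
([275.7, 218.2], [260, 168, 29, 84, 826])
([16.7, 310.4], [0, 232, 49, 132, 3515])
([101.4, 256.6], [87, 233, 28, 49, 485])
([284.7, 369.2], [0, 260, 560, 160, 42313])
```

View pics/w2.png

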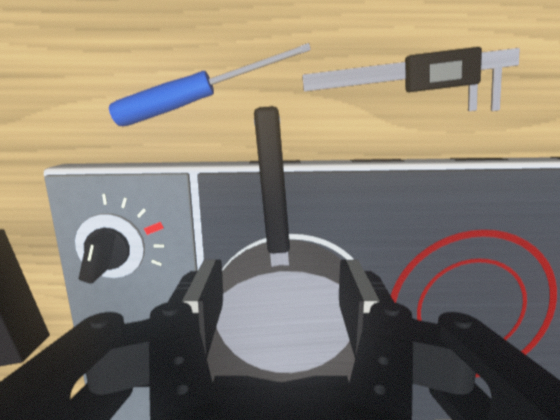

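Run:
```python
from r import *
c=camera("wrist");V=c["image"].max(2);z=.117;P=[]
for v in range(125,245,10):
    u=np.nonzero(V[v,245:305]<78)[0]+245; P.append(onz(c,u.mean(),v,z)[:2])
P=np.array(P);k=np.polyfit(P[:,0],P[:,1],1);print(P[0],P[-1],k)
tip=onz(c,267,108,z);print("tip",tip); a=np.arctan(k[0]);print("yaw",a,"centre",tip[:2]+.2*np.array([np.cos(a),np.sin(a)]))
g=.12; C0=tip[:2]+.2*np.array([np.cos(a),np.sin(a)]); G=C0-g*np.array([np.cos(a),np.sin(a)]); print(G); plan((*G,.105,a))
s=C["scene"]; rs=ringfit
```

```text
[ 0.4149 -0.267 ] [ 0.4972 -0.2617] [ 0.0632 -0.2931]
tip [ 0.4034 -0.2682  0.117 ]
yaw 0.06313973327160602 centre [ 0.603  -0.2556]
[ 0.4832 -0.2632]
t 7.8 tcp [ 0.4739 -0.2601  0.249 ] rv [-0.002  3.141  0.   ] w 0.0502 F [-0.3  0.4 -0. ]
[-0.015, -0.005, 0.24] [0.0, 0.0, -0.039]
```

send_rows:
  increments:
    - [[-0.015,-0.005,0],[0,0,-0.04]]
    - [[-0.015,-0.005,0.236],[0,0,-0.04]]
    - [[-0.015,-0.005,0.236],[0,0,-0.04]]
    - [[-0.015,-0.005,0.236],[0,0,-0.04]]
    - [[-0.015,-0.005,0.236],[0,0,-0.04]]
    - [[-0.015,-0.005,0.236],[0,0,-0.04]]
    - [[-0.015,-0.005,0.236],[0,0,-0.04]]

```text
time: 8.5
tool_pos: [0.4846, -0.2654, 0.1105]
tool_rot: [-0.099, 3.136, -0.005]
force: [0.5, 0.1, -0.4]
width: 0.0498
grip_force: 0.0
```

send_rows:
  increments:
    - [[0,0,0],[0,0,0]]
    - [[0,0,0],[0,0,0]]
    - [[0,0,0],[0,0,0]]
    - [[0,0,0],[0,0,0]]
    - [[0,0,0],[0,0,0]]
    - [[0,0,0],[0,0,0]]
  grip: 10
  newtons: 100

```text
time: 9.1
tool_pos: [0.484, -0.2647, 0.1098]
tool_rot: [-0.098, 3.137, -0.002]
force: [-0.7, 2.9, 7.9]
width: 0.0161
grip_force: 97.4
```

send_rows:
  increments:
    - [[-0.001,0.01,0],[0,0,0]]
    - [[-0.002,0.03,0],[0,0,0]]
    - [[-0.003,0.05,0],[0,0,0]]
    - [[-0.004,0.07,0],[0,0,0]]
    - [[-0.006,0.09,0],[0,0,0]]
    - [[-0.007,0.11,0],[0,0,0]]
    - [[-0.008,0.13,0],[0,0,0]]
    - [[-0.009,0.15,0],[0,0,0]]
    - [[-0.011,0.17,0],[0,0,0]]
    - [[-0.012,0.19,0],[0,0,0]]
    - [[-0.013,0.21,0],[0,0,0]]
    - [[-0.014,0.23,0],[0,0,0]]
    - [[-0.016,0.25,0],[0,0,0]]
    - [[-0.017,0.27,0],[0,0,0]]
    - [[-0.018,0.29,0],[0,0,0]]
    - [[-0.019,0.305,0],[0,0,0]]
    - [[-0.02,0.315,0],[0,0,0]]
    - [[-0.02,0.319,0],[0,0,0]]
    - [[-0.02,0.319,0],[0,0,0]]

```text
time: 11.0
tool_pos: [0.4847, -0.0736, 0.1097]
tool_rot: [-0.098, 3.135, -0.005]
force: [0.9, -3.2, 6.7]
width: 0.0157
grip_force: 98.6
```

Run:
```python
from r import *
plan()
for n in C:
    print(n,"red",ringfit(n,"red",np.array([.599,-.0645]),.083,.05,.006))
save("t3",np.vstack([cv2.resize(C["top"]["image"][100:240,200:400],None,fx=3,fy=2.1),cv2.resize(C["scene"]["image"][205:325,200:400],None,fx=3,fy=2.5)]))
```

```text
t 11.1 tcp [ 0.4847 -0.0736  0.1097] rv [-0.097  3.135 -0.004] w 0.0157 F [ 1.  -2.6  6. ]
top red (array([ 0.5988, -0.0658]), np.float64(0.08347398432825096), 188)
scene red (array([ 0.5994, -0.0632]), np.float64(0.08266325523097515), 354)
```

View pics/t3.png

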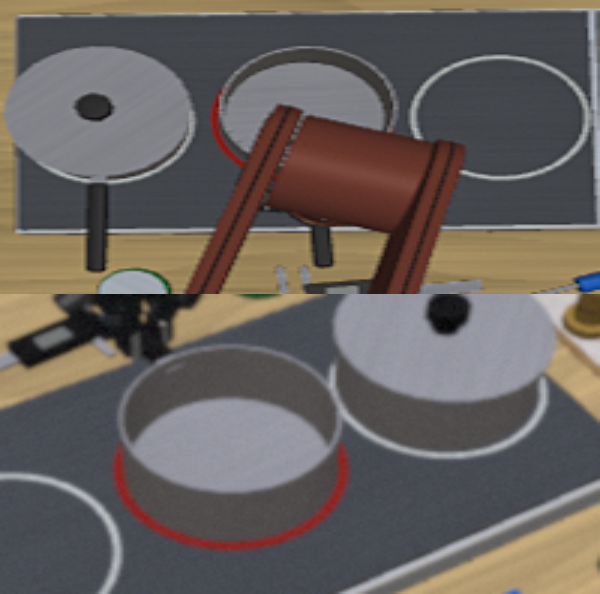

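Run:
```python
from r import *
cen={"top":(.5988,-.0654),"scene":(.5996,-.0634)}
for n in C:
    m=mask(n,"red").astype(np.float32);print(n,"cam",-C[n]["R"].T@C[n]["t"])
    for a in range(0,360,20):
        t=np.radians(a);rr=np.arange(.066,.1,.0005);uv=np.array([proj(C[n],(cen[n][0]+r*np.cos(t),cen[n][1]+r*np.sin(t),.05)) for r in rr]).astype(np.float32)
        q=rr[cv2.remap(m,uv[None,:,0],uv[None,:,1],1)[0]>.5]
        if len(q): print(a,round(q.min(),4),round(q.max(),4))
n="scene"
k=near("scene","black",(349,212),60)[0];kt=near("top","black",(231,150),10)
print(kt,tri(C["top"],(231.3,150.5),C["scene"],k))
# finished foot vs white ring
m=mask("scene","white").astype(np.float32)
for a in range(-60,100,20):
    t=np.radians(a);rr=np.arange(.066,.1,.0005);uv=np.array([proj(C[n],(.5968+r*np.cos(t),.121+r*np.sin(t),.05)) for r in rr]).astype(np.float32)
    q=rr[cv2.remap(m,uv[None,:,0],uv[None,:,1],1)[0]>.5]
    if len(q): print("A",a,round(q.min(),4),round(q.max(),4))
```

```text
top cam [ 0.3984 -0.0092  1.1646]
80 0.08 0.085
100 0.08 0.085
120 0.0795 0.085
140 0.0705 0.0845
160 0.067 0.0995
180 0.0755 0.0995
200 0.0875 0.0995
220 0.066 0.0735
240 0.066 0.0995
scene cam [ 1.1788 -0.3897  0.97  ]
0 0.079 0.0855
20 0.079 0.085
40 0.0795 0.0855
60 0.0795 0.0855
240 0.0795 0.0855
260 0.0785 0.085
280 0.0795 0.085
300 0.0795 0.0845
320 0.0795 0.086
340 0.079 0.086
([230.7, 150.3], [226, 145, 11, 12, 49]) (array([0.5969, 0.1175, 0.1506]), np.float64(0.0021748800214570867))
A -60 0.0775 0.085
A -40 0.0785 0.0835
A -20 0.0785 0.084
A 0 0.079 0.085
A 20 0.0785 0.0845
A 40 0.0795 0.086
A 60 0.066 0.0845
A 80 0.066 0.0995
```

send_rows:
  increments:
    - [[0,0,0],[0,0,0]]
    - [[0,0,0],[0,0,0]]
    - [[0,0,0],[0,0,0]]
    - [[0,0,-0.317],[0,0,0]]
    - [[0,0,-0.317],[0,0,0]]
    - [[0,0,-0.317],[0,0,0]]
    - [[-0.169,0.697,-0.317],[0,0,0.04]]
    - [[-0.169,0.697,-0.317],[0,0,0.04]]
    - [[-0.169,0.697,-0.317],[0,0,0.04]]
    - [[-0.169,0.697,-0.317],[0,0,0.04]]
    - [[-0.169,0.697,-0.317],[0,0,0.04]]
    - [[-0.169,0.697,-0.317],[0,0,0.04]]
    - [[-0.169,0.697,-0.317],[0,0,0.04]]
    - [[-0.169,0.697,-0.317],[0,0,0.04]]
    - [[-0.169,0.697,-0.317],[0,0,0.04]]
    - [[-0.169,0.697,-0.317],[0,0,0.04]]
    - [[-0.169,0.697,-0.317],[0,0,0.04]]
    - [[-0.169,0.697,-0.317],[0,0,0.04]]
    - [[-0.169,0.697,-0.317],[0,0,0.04]]
  grip: 60
  newtons: 25

```text
time: 13.1
tool_pos: [0.5578, 0.3498, 0.2974]
tool_rot: [-0.003, -3.141, 0.001]
force: [-0.6, -0.6, 0.8]
width: 0.06
grip_force: 0.0
```

Run:
```python
from r import *
plan()
c=camera("wrist"); save("w3",c["image"])
h=cv2.cvtColor(c["image"],cv2.COLOR_RGB2HSV).astype(int);m=(h[...,0]>12)&(h[...,0]<28)&(h[...,1]>140)
print(blobs(m,200))
T=[b for b in blobs(mask("top","brass"),60) if b[0][1]>150]; S=[b for b in blobs(mask("scene","brass"),60) if 350<b[0][0]<420]
print(T,S)
for n in C: 
    m=mask(n,"red");
```

```text
t 13.2 tcp [0.5579 0.35   0.2977] rv [ 0.003  3.141 -0.   ] w 0.0601 F [ 0.9 -0.8 -0.2]
[([549.0, 308.9], [534, 295, 26, 33, 508]), ([525.2, 328.0], [466, 299, 94, 72, 2298]), ([445.1, 316.2], [432, 305, 28, 23, 394]), ([447.1, 406.4], [432, 390, 33, 30, 439])]
[([173.3, 171.3], [165, 165, 16, 14, 149]), ([169.7, 211.2], [161, 204, 17, 15, 146]), ([140.0, 214.5], [130, 208, 19, 14, 175])] [([395.2, 169.4], [388, 158, 14, 21, 184]), ([372.1, 182.7], [365, 171, 14, 21, 183]), ([396.5, 212.1], [389, 199, 15, 23, 204])]
```

View pics/w3.png

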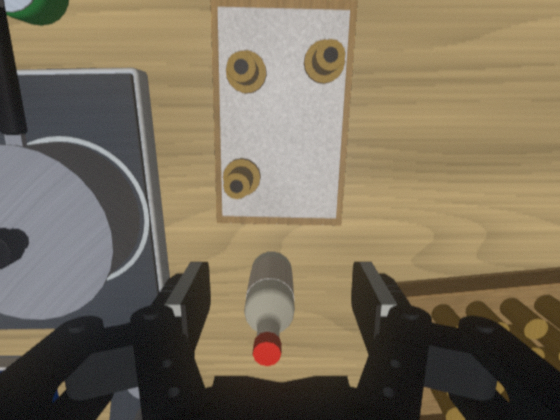

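Run:
```python
from r import *
c=camera("wrist");g=c["image"].astype(int)
h=cv2.cvtColor(c["image"],cv2.COLOR_RGB2HSV).astype(int)
bm=((h[...,0]>10)&(h[...,0]<30)&(h[...,1]>110));bm[:,:222]=0;bm[:,346:]=0;bm[:8]=0;bm[213:]=0
full=cv2.morphologyEx(bm.astype(np.uint8),cv2.MORPH_CLOSE,np.ones((13,13)))
for b in blobs(full,300): print("blob",b,onz(c,*b[0],.02))
dark=(c["image"].max(2)<80);dark[:,:222]=0;dark[:,346:]=0;dark[213:]=0
for b in blobs(dark,15): print("bore",b,onz(c,*b[0],.063),[tri(c,b[0],C["top"],t[0]) [0] for t in blobs(mask("top","brass"),60) if t[0][1]>150 and np.hypot(*(onz(C["top"],*t[0],.03)-onz(c,*b[0],.063))[:2])<.03])
b=[(262,362)];print("bottle cap",onz(c,267,345,.17))
```

```text
blob ([324.2, 60.3], [305, 40, 39, 42, 1313]) [0.4386 0.398  0.02  ]
blob ([244.9, 71.2], [226, 51, 39, 41, 1235]) [0.4492 0.3143 0.02  ]
blob ([239.8, 178.1], [223, 160, 36, 38, 1052]) [0.5639 0.3051 0.02  ]
bore ([329.9, 54.4], [324, 48, 13, 14, 142]) [0.4388 0.3983 0.063 ] [array([0.4339, 0.4034, 0.0018])]
bore ([240.1, 66.2], [235, 60, 12, 13, 114]) [0.449  0.3139 0.063 ] [array([0.4452, 0.309 , 0.0203])]
bore ([235.3, 185.9], [230, 181, 12, 11, 98]) [0.5641 0.3052 0.063 ] [array([0.5662, 0.2996, 0.026 ])]
bottle cap [0.6766 0.3404 0.17  ]
```

send_rows:
  increments:
    - [[0.1815,-0.06,0.25],[0,0,0]]
    - [[0.1815,-0.06,0.25],[0,0,0]]
    - [[0.1815,-0.06,0.25],[0,0,0]]
    - [[0.1815,-0.06,0.25],[0,0,0]]
    - [[0.1815,-0.06,0.3],[0,0,0]]
    - [[0.1815,-0.06,0.34],[0,0,0]]
    - [[0.1815,-0.06,0.38],[0,0,0]]
    - [[0.1815,-0.06,0.41],[0,0,0]]
    - [[0.1815,-0.06,0.426],[0,0,0]]
    - [[0.1815,-0.06,0.426],[0,0,0]]
    - [[0.1815,-0.06,0.426],[0,0,0]]
    - [[0.1815,-0.06,0.426],[0,0,0]]

```text
time: 14.6
tool_pos: [0.4499, 0.3158, 0.0433]
tool_rot: [0.001, 3.139, 0.002]
force: [-0.7, -1.1, 0.0]
width: 0.0596
grip_force: 0.0
```

send_rows:
  increments:
    - [[0,0,0],[0,0,0]]
    - [[0,0,0],[0,0,0]]
    - [[0,0,0],[0,0,0]]
    - [[0,0,0],[0,0,0]]
    - [[0,0,0],[0,0,0]]
    - [[0,0,0],[0,0,0]]
    - [[0,0,-0.1],[0,0,0]]
    - [[0,0,-0.3],[0,0,0]]
    - [[0,0,-0.3],[0,0,0]]
    - [[0,0,-0.3],[0,0,0]]
    - [[0,0,-0.3],[0,0,0]]
  grip: 15
  newtons: 25

```text
time: 15.7
tool_pos: [0.4514, 0.3167, 0.2274]
tool_rot: [0.0, 3.133, 0.007]
force: [-0.7, 0.3, -2.6]
width: 0.0264
grip_force: 26.0
```

Run:
```python
from r import *
plan((.637,-.0645,.22,0),(.637,-.0645,.095,0))
```

```text
t 15.8 tcp [0.4485 0.3152 0.2212] rv [-0.    -3.141  0.   ] w 0.0267 F [-0.8 -0.5 -3.6]
[-0.314, -0.633, 0.002] [-0.0, -0.0, -0.0]
[-0.314, -0.633, 0.21] [-0.0, -0.0, -0.0]
```

send_rows:
  increments:
    - [[0,0,-0.06],[0,0,0]]
    - [[-0.314,-0.633,-0.06],[0,0,0]]
    - [[-0.314,-0.633,-0.06],[0,0,0]]
    - [[-0.314,-0.633,-0.06],[0,0,0]]
    - [[-0.314,-0.633,-0.06],[0,0,0]]
    - [[-0.314,-0.633,-0.06],[0,0,0]]
    - [[-0.314,-0.633,-0.06],[0,0,0]]
    - [[-0.314,-0.633,-0.06],[0,0,0]]
    - [[-0.314,-0.633,-0.06],[0,0,0]]
    - [[-0.314,-0.633,-0.06],[0,0,0]]
    - [[-0.314,-0.633,-0.06],[0,0,0]]
    - [[-0.314,-0.633,-0.06],[0,0,0]]
    - [[-0.314,-0.633,-0.06],[0,0,0]]
    - [[-0.314,-0.633,0.02],[0,0,0]]
    - [[-0.314,-0.633,0.08],[0,0,0]]
    - [[-0.314,-0.633,0.13],[0,0,0]]
    - [[-0.314,-0.633,0.17],[0,0,0]]
    - [[-0.314,-0.633,0.195],[0,0,0]]
    - [[-0.314,-0.633,0.205],[0,0,0]]
    - [[-0.314,-0.633,0.205],[0,0,0]]

```text
time: 17.8
tool_pos: [0.6368, -0.0638, 0.0985]
tool_rot: [0.001, -3.141, -0.0]
force: [-0.0, -0.5, -2.7]
width: 0.0266
grip_force: 26.1
```

Run:
```python
from r import *
plan((.637,-.0645,.095,0)); c=camera("scene"); save("s4",cv2.resize(c["image"][200:330,190:390],None,fx=3,fy=3))
```

```text
t 17.9 tcp [ 0.6381 -0.0645  0.1005] rv [-0.     3.139 -0.001] w 0.0267 F [ 0.4  0.2 -2.5]
[0.002, 0.0, 0.009] [-0.0, 0.001, 0.0]
```

View pics/s4.png

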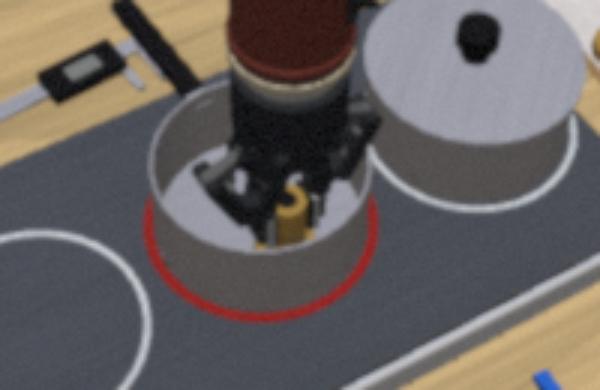

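send_rows:
  increments:
    - [[0,0,0.004],[0,0,0]]
    - [[0,0,0.008],[0,0,0]]
    - [[0,0,0.008],[0,0,0]]
    - [[0,0,0.008],[0,0,0]]

```text
time: 18.35
tool_pos: [0.637, -0.0647, 0.094]
tool_rot: [-0.001, -3.141, -0.0]
force: [-0.6, 1.2, -2.9]
width: 0.0272
grip_force: 26.1
```

send_rows:
  increments:
    - [[0,0,0],[0,0,0]]
    - [[0,0,0],[0,0,0]]
    - [[0,0,0],[0,0,0]]
    - [[0,0,-0.04],[0,0,0]]
    - [[0,0,-0.1],[0,0,0]]
    - [[0,0,-0.28],[0,0,0]]
    - [[0,0,-0.28],[0,0,0]]
    - [[0,0,-0.28],[0,0,0]]
    - [[0,0,-0.28],[0,0,0]]
  grip: 38

```text
time: 19.25
tool_pos: [0.6388, -0.0649, 0.266]
tool_rot: [0.0, 3.135, -0.002]
force: [0.3, -0.2, -0.8]
width: 0.0381
grip_force: 0.0
```

Run:
```python
from r import *
plan((.4386,.398,.262,0),(.4386,.398,.043,0))
for n in C: print(n,blobs(mask(n,"brass"),30))
```

```text
t 19.35 tcp [ 0.6366 -0.0645  0.2609] rv [-0.001 -3.14  -0.001] w 0.0378 F [ 0.2  0.3 -0.5]
[0.33, 0.771, -0.001] [0.0, -0.001, -0.0]
[0.33, 0.771, 0.364] [0.0, -0.001, -0.0]
top [([368.0, 40.6], [366, 37, 5, 10, 35]), ([377.3, 42.0], [374, 38, 8, 10, 44]), ([387.7, 47.0], [384, 39, 8, 18, 88]), ([377.5, 57.4], [374, 49, 8, 18, 84]), ([49.5, 89.7], [8, 59, 84, 62, 3479]), ([367.7, 67.6], [365, 59, 7, 18, 73]), ([388.0, 62.2], [385, 58, 7, 9, 41]), ([377.8, 72.6], [375, 69, 7, 9, 40]), ([387.6, 73.1], [384, 69, 8, 9, 43]), ([300.9, 143.1], [294, 135, 15, 16, 152]), ([173.3, 171.3], [165, 165, 16, 14, 148]), ([140.0, 214.5], [130, 208, 19, 14, 176]), ([181.1, 286.0], [170, 282, 20, 10, 42])]
scene [([205.7, 2.3], [196, 0, 18, 7, 69]), ([60.1, 62.4], [0, 14, 159, 97, 4757]), ([395.1, 169.4], [388, 158, 14, 21, 184]), ([544.5, 221.3], [519, 191, 41, 61, 1198]), ([396.6, 212.1], [389, 200, 15, 22, 200]), ([284.2, 274.4], [277, 265, 14, 17, 125])]
```

send_rows:
  increments:
    - [[0.33,0.771,0],[0,0,0]]
    - [[0.33,0.771,0],[0,0,0]]
    - [[0.33,0.771,0],[0,0,0]]
    - [[0.33,0.771,0],[0,0,0]]
    - [[0.33,0.771,0],[0,0,0]]
    - [[0.33,0.771,0],[0,0,0]]
    - [[0.33,0.771,0],[0,0,0]]
    - [[0.33,0.771,0],[0,0,0]]
    - [[0.33,0.771,0],[0,0,0]]
    - [[0.33,0.771,0],[0,0,0]]
    - [[0.33,0.771,0],[0,0,0]]
    - [[0.33,0.771,0.1],[0,0,0]]
    - [[0.33,0.771,0.18],[0,0,0]]
    - [[0.33,0.771,0.25],[0,0,0]]
    - [[0.33,0.771,0.3],[0,0,0]]
    - [[0.33,0.771,0.34],[0,0,0]]
    - [[0.33,0.771,0.364],[0,0,0]]
    - [[0.33,0.771,0.364],[0,0,0]]
    - [[0.33,0.771,0.364],[0,0,0]]
  grip: 60

```text
time: 21.25
tool_pos: [0.4395, 0.3978, 0.0438]
tool_rot: [-0.001, -3.141, 0.0]
force: [0.6, -1.2, 0.9]
width: 0.0597
grip_force: 0.0
```

send_rows:
  increments:
    - [[0,0,0],[0,0,0]]
    - [[0,0,0],[0,0,0]]
    - [[0,0,0],[0,0,0]]
    - [[0,0,0],[0,0,0]]
    - [[0,0,0],[0,0,0]]
    - [[0,0,0],[0,0,0]]
    - [[0,0,-0.1],[0,0,0]]
    - [[0,0,-0.36],[0,0,0]]
    - [[0,0,-0.36],[0,0,0]]
    - [[0,0,-0.36],[0,0,0]]
    - [[0,0,-0.36],[0,0,0]]
  grip: 15

```text
time: 22.35
tool_pos: [0.4412, 0.3996, 0.2666]
tool_rot: [0.0, 3.133, 0.009]
force: [1.1, 0.7, -2.3]
width: 0.0266
grip_force: 26.1
```

Run:
```python
from r import *
plan((.582,-.0945,.26,0),(.582,-.0945,.095,0))
for n in C: print(n,"red",ringfit(n,"red",np.array([.599,-.0645]),.083,.05,.006),[b[0] for b in blobs(mask(n,"brass"),100)])
```

```text
t 22.45 tcp [0.4405 0.399  0.263 ] rv [0.    3.136 0.006] w 0.0271 F [ 0.7 -0.6 -3.8]
[-0.236, -0.823, 0.003] [0.002, 0.003, -0.0]
[-0.235, -0.824, 0.278] [0.002, 0.003, -0.0]
top red (array([ 0.5998, -0.0654]), np.float64(0.08318795011887904), 208) [[49.5, 89.7], [300.9, 143.1], [173.2, 171.3]]
scene red (array([ 0.5995, -0.0632]), np.float64(0.08266588222738654), 352) [[61.2, 62.6], [224.4, 42.5], [410.9, 107.5], [544.4, 221.2], [396.6, 212.1], [284.1, 274.5]]
```

send_rows:
  increments:
    - [[-0.239,-0.821,0],[0,0,0]]
    - [[-0.239,-0.821,0],[0,0,0]]
    - [[-0.239,-0.821,0],[0,0,0]]
    - [[-0.239,-0.821,0],[0,0,0]]
    - [[-0.239,-0.821,0],[0,0,0]]
    - [[-0.239,-0.821,0],[0,0,0]]
    - [[-0.239,-0.821,0],[0,0,0]]
    - [[-0.239,-0.821,0],[0,0,0]]
    - [[-0.239,-0.821,0],[0,0,0]]
    - [[-0.239,-0.821,0],[0,0,0]]
    - [[-0.239,-0.821,0],[0,0,0]]
    - [[-0.239,-0.821,0],[0,0,0]]
    - [[-0.239,-0.821,0.06],[0,0,0]]
    - [[-0.239,-0.821,0.12],[0,0,0]]
    - [[-0.239,-0.821,0.17],[0,0,0]]
    - [[-0.239,-0.821,0.21],[0,0,0]]
    - [[-0.239,-0.821,0.24],[0,0,0]]
    - [[-0.239,-0.821,0.26],[0,0,0]]
    - [[-0.239,-0.821,0.27],[0,0,0]]
    - [[-0.239,-0.821,0.27],[0,0,0]]

```text
time: 24.45
tool_pos: [0.5821, -0.0934, 0.0974]
tool_rot: [0.001, -3.141, -0.001]
force: [-0.0, -0.6, -2.8]
width: 0.0267
grip_force: 26.5
```

Run:
```python
from r import *
plan((.582,-.0945,.095,0))
```

```text
t 24.55 tcp [ 0.5827 -0.0939  0.0979] rv [-0.001  3.141  0.   ] w 0.0265 F [ 0.1 -0.5 -2.7]
[0.001, -0.001, 0.005] [0.0, 0.0, 0.0]
```

send_rows:
  increments:
    - [[0,0,0.003],[0,0,0]]
    - [[0,0,0.005],[0,0,0]]
    - [[0,0,0.005],[0,0,0]]
    - [[0,0,0.005],[0,0,0]]

```text
time: 24.95
tool_pos: [0.5831, -0.0944, 0.0964]
tool_rot: [0.0, 3.14, 0.0]
force: [-3.6, 1.8, 7.4]
width: 0.0269
grip_force: 27.4
```

send_rows:
  increments:
    - [[0,0,0],[0,0,0]]
    - [[0,0,0],[0,0,0]]
    - [[0,0,0],[0,0,0]]
    - [[0,0,-0.04],[0,0,0]]
    - [[0,0,-0.1],[0,0,0]]
    - [[0,0,-0.28],[0,0,0]]
    - [[0,0,-0.28],[0,0,0]]
    - [[0,0,-0.28],[0,0,0]]
    - [[0,0,-0.28],[0,0,0]]
    - [[0,0,-0.28],[0,0,0]]
  grip: 38

```text
time: 25.95
tool_pos: [0.5818, -0.0945, 0.2611]
tool_rot: [-0.001, -3.14, -0.001]
force: [-0.8, 0.4, -0.3]
width: 0.0381
grip_force: 0.0
```

Run:
```python
from r import *
plan((.564,.305,.262,0),(.564,.305,.043,0))
for n in C: print(n,[b[0] for b in blobs(mask(n,"brass"),70)])
```

```text
t 26.05 tcp [ 0.5813 -0.0943  0.2599] rv [-0.001 -3.137 -0.002] w 0.0379 F [-0.4  0.5  0.1]
[0.029, 0.665, -0.003] [0.001, -0.003, -0.0]
[0.028, 0.665, 0.362] [0.001, -0.003, -0.0]
top [[387.7, 47.2], [377.5, 57.4], [49.6, 89.7], [367.8, 67.8], [309.0, 156.9], [173.3, 171.3]]
scene [[60.8, 62.8], [544.5, 221.4], [396.6, 212.3], [273.9, 272.9]]
```

send_rows:
  increments:
    - [[0.029,0.665,0],[0,0,0]]
    - [[0.029,0.665,0],[0,0,0]]
    - [[0.029,0.665,0],[0,0,0]]
    - [[0.029,0.665,0],[0,0,0]]
    - [[0.029,0.665,0],[0,0,0]]
    - [[0.029,0.665,0],[0,0,0]]
    - [[0.029,0.665,0],[0,0,0]]
    - [[0.029,0.665,0],[0,0,0]]
    - [[0.029,0.665,0],[0,0,0]]
    - [[0.029,0.665,0.08],[0,0,0]]
    - [[0.029,0.665,0.16],[0,0,0]]
    - [[0.029,0.665,0.24],[0,0,0]]
    - [[0.029,0.665,0.3],[0,0,0]]
    - [[0.029,0.665,0.34],[0,0,0]]
    - [[0.029,0.665,0.362],[0,0,0]]
    - [[0.029,0.665,0.362],[0,0,0]]
    - [[0.029,0.665,0.362],[0,0,0]]
  grip: 60

```text
time: 27.75
tool_pos: [0.5656, 0.3043, 0.046]
tool_rot: [0.001, 3.141, 0.0]
force: [1.3, -0.9, 0.3]
width: 0.0603
grip_force: 0.0
```

send_rows:
  increments:
    - [[0,0,0],[0,0,0]]
    - [[0,0,0],[0,0,0]]
    - [[0,0,0],[0,0,0]]
    - [[0,0,0],[0,0,0]]
    - [[0,0,0],[0,0,0]]
    - [[0,0,0],[0,0,0]]
    - [[0,0,-0.1],[0,0,0]]
    - [[0,0,-0.36],[0,0,0]]
    - [[0,0,-0.36],[0,0,0]]
    - [[0,0,-0.36],[0,0,0]]
    - [[0,0,-0.36],[0,0,0]]
  grip: 15

```text
time: 28.85
tool_pos: [0.5674, 0.3054, 0.2687]
tool_rot: [0.0, 3.132, 0.006]
force: [2.1, 0.1, -1.8]
width: 0.0264
grip_force: 26.1
```

Run:
```python
from r import *
plan((.582,-.0345,.26,0),(.582,-.0345,.095,0))
for n in C: print(n,"red",ringfit(n,"red",np.array([.599,-.0645]),.083,.05,.006),[b for b in blobs(mask(n,"brass"),50) if 220<b[0][0]<360 and b[0][1]>100])
for n in C: print(radial(n,(.5994,-.0645),.125,.078))
save("c5",cv2.resize(np.hstack([C["top"]["image"][110:200,250:350],C["scene"]["image"][225:315,220:320]]),None,fx=4,fy=4,interpolation=cv2.INTER_CUBIC))
```

```text
t 28.95 tcp [0.5666 0.3051 0.265 ] rv [0.    3.136 0.004] w 0.0262 F [-0.5  1.  -2.7]
[-0.026, -0.566, 0.007] [0.001, 0.004, -0.0]
[-0.024, -0.567, 0.282] [0.001, 0.004, -0.0]
top red (array([ 0.5998, -0.0654]), np.float64(0.08318795011887904), 208) [([300.0, 142.0], [293, 133, 15, 17, 156]), ([309.0, 155.5], [302, 147, 15, 17, 151])]
scene red (array([ 0.5995, -0.0633]), np.float64(0.08259111351965107), 353) [([273.8, 273.0], [259, 258, 34, 24, 368])]
(array([ 0.5982, -0.0659]), np.float64(0.07553441122671405), 39)
(array([ 0.6049, -0.0648]), np.float64(0.07582653271122411), 34)
```

View pics/c5.png

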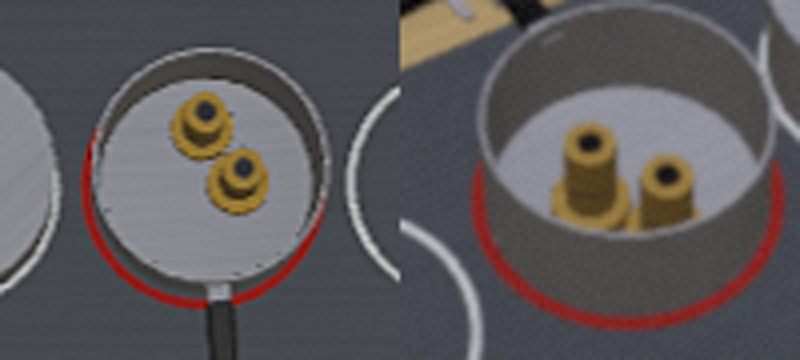

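send_rows:
  increments:
    - [[-0.028,-0.566,0],[0,0,0]]
    - [[-0.028,-0.566,0],[0,0,0]]
    - [[-0.028,-0.566,0],[0,0,0]]
    - [[-0.028,-0.566,0],[0,0,0]]
    - [[-0.028,-0.566,0],[0,0,0]]
    - [[-0.028,-0.566,0],[0,0,0]]
    - [[-0.028,-0.566,0],[0,0,0]]
    - [[-0.028,-0.566,0],[0,0,0]]
    - [[-0.028,-0.566,0],[0,0,0]]
    - [[-0.028,-0.566,0.06],[0,0,0]]
    - [[-0.028,-0.566,0.12],[0,0,0]]
    - [[-0.028,-0.566,0.17],[0,0,0]]
    - [[-0.028,-0.566,0.21],[0,0,0]]
    - [[-0.028,-0.566,0.24],[0,0,0]]
    - [[-0.028,-0.566,0.26],[0,0,0]]
    - [[-0.028,-0.566,0.27],[0,0,0]]
    - [[-0.028,-0.566,0.27],[0,0,0]]

```text
time: 30.65
tool_pos: [0.5817, -0.0342, 0.0993]
tool_rot: [0.001, -3.141, -0.001]
force: [0.0, 0.5, -2.9]
width: 0.0266
grip_force: 26.4
```

Run:
```python
from r import *
plan((.582,-.0345,.096,0))
print(onz(C["top"],301.25,137.5,.114),onz(C["top"],311.25,152,.114))
```

```text
t 30.75 tcp [ 0.5822 -0.0346  0.0997] rv [-0.001  3.141  0.   ] w 0.0264 F [ 0.3  0.4 -2.4]
[0.0, 0.0, 0.006] [0.0, 0.0, 0.0]
[ 0.6381 -0.0647  0.114 ] [ 0.5992 -0.0911  0.114 ]
```

send_rows:
  increments:
    - [[0,0,0.003],[0,0,0]]
    - [[0,0,0.006],[0,0,0]]
    - [[0,0,0.006],[0,0,0]]
    - [[0,0,0.006],[0,0,0]]

```text
time: 31.15
tool_pos: [0.5826, -0.035, 0.0983]
tool_rot: [0.0, 3.14, 0.0]
force: [-5.9, 2.2, 11.5]
width: 0.0271
grip_force: 27.7
```

send_rows:
  increments:
    - [[0,0,0],[0,0,0]]
    - [[0,0,0],[0,0,0]]
    - [[0,0,0],[0,0,0]]
    - [[0,0,-0.04],[0,0,0]]
    - [[0,0,-0.1],[0,0,0]]
    - [[0,0,-0.28],[0,0,0]]
    - [[0,0,-0.28],[0,0,0]]
    - [[0,0,-0.28],[0,0,0]]
    - [[0,0,-0.28],[0,0,0]]
    - [[0,0,-0.28],[0,0,0]]
  grip: 38

```text
time: 32.15
tool_pos: [0.5813, -0.0351, 0.2624]
tool_rot: [-0.001, -3.14, -0.001]
force: [-0.9, 0.2, -0.8]
width: 0.0379
grip_force: 0.0
```

Run:
```python
from r import *
plan((.59,.1195,.27,0),(.59,.1195,.151,0))
```

```text
t 32.25 tcp [ 0.5807 -0.035   0.2612] rv [-0.001 -3.137 -0.001] w 0.0381 F [-0.8 -0.3  0.1]
[-0.015, 0.257, -0.015] [0.001, -0.003, -0.0]
[-0.016, 0.257, 0.184] [0.001, -0.003, -0.0]
```

send_rows:
  increments:
    - [[-0.133,0.09,-0.13],[0,0,0]]
    - [[-0.133,0.09,-0.13],[0,0,0]]
    - [[-0.133,0.09,-0.13],[0,0,0]]
    - [[-0.133,0.09,-0.13],[0,0,0]]
    - [[-0.133,0.09,-0.13],[0,0,0]]
    - [[-0.133,0.09,-0.13],[0,0,0]]
  grip: 55
  newtons: 45

```text
time: 32.85
tool_pos: [0.6602, 0.0182, 0.339]
tool_rot: [-0.001, -3.137, -0.0]
force: [0.2, -0.5, 0.3]
width: 0.0547
grip_force: 0.0
```

Run:
```python
from r import *
plan()
c=camera("wrist"); save("w6",c["image"])
V=c["image"].max(2);V[300:]=255
for b in blobs(V<60,60): print(b)
```

```text
t 32.95 tcp [0.6605 0.0181 0.3399] rv [-0.002 -3.138 -0.   ] w 0.0552 F [-1.2 -0.3 -0.2]
([179.5, 10.2], [168, 0, 24, 21, 315])
([394.1, 6.7], [384, 0, 21, 15, 226])
([206.3, 285.0], [192, 262, 24, 38, 572])
([385.7, 287.5], [374, 273, 25, 27, 220])
([173.0, 288.7], [151, 274, 37, 26, 295])
([359.2, 291.3], [349, 275, 21, 25, 205])
```

View pics/w6.png

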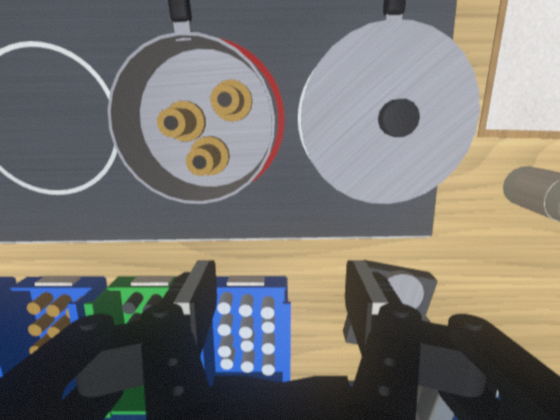

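Run:
```python
from r import *
C["wrist"]=w=camera("wrist")
print("lid",radial("wrist",(.597,.12),.131,.082),"rim",radial("wrist",(.5994,-.0645),.125,.078))
m=cv2.inRange(w["image"],(0,0,0),(70,70,70))
print("knob",[(b[0],onz(w,*b[0],.163)) for b in blobs(m,200) if 370<b[0][0]<430 and 90<b[0][1]<140])
for p in((225,99),(171,124),(200,162)): print("bore",onz(w,*p,.114))
m=((w["image"][...,0]>120)&(w["image"][...,1]<60)); v,u=np.nonzero(m[:260,:300]); P=np.array([onz(w,a,b,.05)[:2] for a,b in zip(u,v)]);print("red",fitcircle(P),len(P))
m=((w["image"].min(2)>170)); v,u=np.nonzero(m[:230,:115]); P=np.array([onz(w,a,b,.05)[:2] for a,b in zip(u,v)])
for _ in range(4):
    cc,r=fitcircle(P);P=P[abs(np.linalg.norm(P-cc,axis=1)-r)<.006]
print("ringB",cc,r)
kt=near("top","black",(231,150),20)
print("knob tri",kt[0],tri(w,(399,118),C["scene"],near("scene","black",(349,212),60)[0]))
plan()
```

```text
lid (array([0.597 , 0.1182]), np.float64(0.08122546324296925), 59) rim (array([ 0.6016, -0.0624]), np.float64(0.07528372139626713), 48)
knob [([408.8, 113.4], array([0.5946, 0.1256, 0.163 ]))]
bore [ 0.5816 -0.0329  0.114 ]
bore [ 0.6046 -0.086   0.114 ]
bore [ 0.6413 -0.0604  0.114 ]
red (array([ 0.6003, -0.0638]), np.float64(0.08359643350896209)) 299
ringB [ 0.6028 -0.2475] 0.08139027810062996
knob tri [218.5, 162.5] (array([0.5979, 0.1199, 0.1512]), np.float64(0.003455360339886814))
t 33.15 tcp [0.6613 0.0183 0.3416] rv [-0.002 -3.141 -0.   ] w 0.055 F [-0.7  0.   0.1]
```

send_rows:
  increments:
    - [[0.106,0.168,0.15],[0,0,0]]
    - [[0.106,0.168,0.15],[0,0,0]]
    - [[0.106,0.168,0.15],[0,0,0]]
    - [[0.106,0.168,0.2],[0,0,0]]
    - [[0.106,0.168,0.25],[0,0,0]]
    - [[0.106,0.168,0.28],[0,0,0]]
    - [[0.106,0.168,0.3],[0,0,0]]
    - [[0.106,0.168,0.31],[0,0,0]]
    - [[0.106,0.168,0.318],[0,0,0]]
    - [[0.106,0.168,0.318],[0,0,0]]
    - [[0.106,0.168,0.318],[0,0,0]]

```text
time: 34.25
tool_pos: [0.5988, 0.1196, 0.1521]
tool_rot: [0.001, 3.14, 0.0]
force: [0.2, 0.5, -0.4]
width: 0.0548
grip_force: 0.0
```

Run:
```python
from r import *
plan((.597,.119,.149,0))
```

```text
t 34.35 tcp [0.5988 0.1196 0.1522] rv [0.001 3.14  0.   ] w 0.0551 F [-0.8 -0.3  0.6]
[0.003, -0.001, 0.005] [0.0, 0.001, -0.0]
```

send_rows:
  increments:
    - [[0.002,0,0.004],[0,0,0]]
    - [[0.002,0,0.004],[0,0,0]]
    - [[0.002,0,0.004],[0,0,0]]
    - [[0.002,0,0.004],[0,0,0]]
    - [[0.002,0,0.004],[0,0,0]]
    - [[0.002,0,0.004],[0,0,0]]
  grip: 20
  newtons: 50

```text
time: 34.95
tool_pos: [0.5971, 0.1197, 0.149]
tool_rot: [0.0, 3.141, 0.0]
force: [-0.6, 0.6, 3.1]
width: 0.0309
grip_force: 49.7
```

send_rows:
  increments:
    - [[0,0,-0.01],[0,0,0]]
    - [[0,0,-0.03],[0,0,0]]
    - [[0,0,-0.06],[0,0,0]]
    - [[0,0,-0.1],[0,0,0]]
    - [[0,0,-0.15],[0,0,0]]
    - [[0,0,-0.15],[0,0,0]]
    - [[0,0,-0.15],[0,0,0]]
    - [[0,0,-0.15],[0,0,0]]

```text
time: 35.75
tool_pos: [0.596, 0.1195, 0.2369]
tool_rot: [-0.001, -3.139, 0.0]
force: [-1.0, -1.5, -2.7]
width: 0.0305
grip_force: 49.6
```

Run:
```python
from r import *
plan()
c=camera("scene"); save("s7",cv2.resize(c["image"][130:330,180:450],None,fx=2.2,fy=2.2))
```

```text
t 35.85 tcp [0.5959 0.1195 0.2366] rv [-0.001 -3.138  0.   ] w 0.0307 F [-0.3 -0.  -2.3]
```

View pics/s7.png

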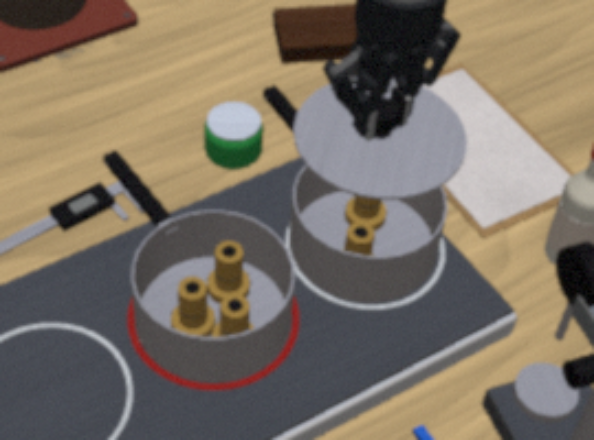

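send_rows:
  increments:
    - [[-0.002,-0.06,0],[0,0,0]]
    - [[-0.004,-0.13,0],[0,0,0]]
    - [[-0.006,-0.2,0],[0,0,0]]
    - [[-0.0075,-0.26,0],[0,0,0]]
    - [[-0.0075,-0.303,0],[0,0,0]]
    - [[-0.0075,-0.303,0],[0,0,0]]
    - [[-0.0075,-0.303,0.04],[0,0,0]]
    - [[-0.0075,-0.303,0.08],[0,0,0]]
    - [[-0.0075,-0.303,0.1],[0,0,0]]
    - [[-0.0075,-0.303,0.115],[0,0,0]]
    - [[-0.0075,-0.303,0.12],[0,0,0]]
    - [[-0.0075,-0.303,0.12],[0,0,0]]
    - [[-0.0075,-0.303,0.12],[0,0,0]]

```text
time: 37.2
tool_pos: [0.6021, -0.0622, 0.1678]
tool_rot: [0.0, 3.14, -0.001]
force: [0.2, -0.2, -2.9]
width: 0.0304
grip_force: 50.0
```

Run:
```python
from r import *
plan((.601,-.062,.149,0))
```

```text
t 37.3 tcp [ 0.6021 -0.0623  0.1679] rv [ 0.     3.14  -0.001] w 0.0306 F [-0.2  0.4 -2.1]
[0.002, 0.001, 0.032] [-0.0, 0.001, -0.0]
```

send_rows:
  increments:
    - [[0.001,0,0.006],[0,0,0]]
    - [[0.001,0,0.012],[0,0,0]]
    - [[0.001,0,0.017],[0,0,0]]
    - [[0.001,0,0.021],[0,0,0]]
    - [[0.001,0,0.025],[0,0,0]]
    - [[0.001,0,0.029],[0,0,0]]
    - [[0.001,0,0.031],[0,0,0]]
    - [[0.001,0,0.031],[0,0,0]]
    - [[0.001,0,0.031],[0,0,0]]

```text
time: 38.2
tool_pos: [0.6009, -0.0622, 0.149]
tool_rot: [0.0, 3.141, -0.0]
force: [-4.4, 0.8, 5.8]
width: 0.0305
grip_force: 50.7
```

send_rows:
  increments:
    - [[0,0,0],[0,0,0]]
    - [[0,0,0],[0,0,0]]
    - [[0,0,0],[0,0,0]]
    - [[0,0,-0.03],[0,0,0]]
    - [[0,0,-0.1],[0,0,0]]
    - [[0,0,-0.22],[0,0,0]]
    - [[0.033,-0.563,-0.22],[0,0,0]]
    - [[0.033,-0.563,-0.22],[0,0,0]]
    - [[0.033,-0.563,-0.22],[0,0,0]]
    - [[0.033,-0.563,-0.22],[0,0,0]]
    - [[0.033,-0.563,-0.22],[0,0,0]]
    - [[0.033,-0.563,-0.22],[0,0,0]]
    - [[0.033,-0.563,-0.22],[0,0,0]]
    - [[0.033,-0.563,-0.22],[0,0,0]]
    - [[0.033,-0.563,-0.22],[0,0,0]]
    - [[0.033,-0.563,-0.22],[0,0,0]]
  grip: 50

```text
time: 39.8
tool_pos: [0.5811, -0.3989, 0.2797]
tool_rot: [0.001, -3.141, -0.001]
force: [0.4, 0.5, -1.0]
width: 0.0503
grip_force: 0.0
```

Run:
```python
from r import *
plan()
c=camera("wrist"); 
for n in ("top","scene"): print(n,"lid",radial(n,(.6,-.063),.131,.082), "red",ringfit(n,"red",np.array([.599,-.0645]),.083,.05,.006))
ks=near("scene","black",(279,250),60); kt=near("top","black",(301,147),20); print(kt,ks,tri(C["top"],kt[0],C["scene"],ks[0]))
a=cv2.resize(c["image"][60:270,150:430],None,fx=2,fy=2); b=cv2.resize(C["scene"]["image"][190:330,200:300],None,fx=2,fy=3)
save("c8",np.hstack([a,b]))
```

```text
t 39.9 tcp [ 0.5814 -0.3984  0.2801] rv [-0.002  3.142  0.   ] w 0.05 F [ 0.8  0.4 -0.6]
top lid (array([ 0.5961, -0.0638]), np.float64(0.08365930074472562), 42) red (array([ 0.6008, -0.0653]), np.float64(0.08409401305712912), 159)
scene lid (array([ 0.6026, -0.063 ]), np.float64(0.08162911598703677), 54) red (array([ 0.5994, -0.0632]), np.float64(0.08269676477080676), 345)
([303.0, 201.0], [302, 187, 3, 29, 31]) ([277.4, 244.7], [271, 237, 14, 17, 182]) (array([ 0.4934, -0.0427,  0.0242]), np.float64(0.07218687711367147))
```

View pics/c8.png

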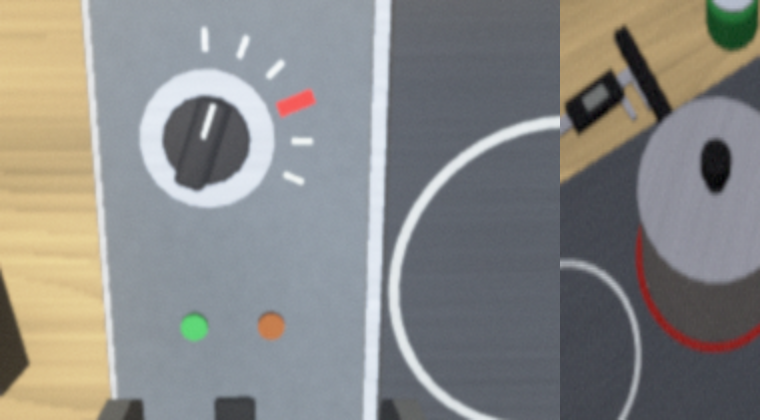

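Run:
```python
from r import *
w=camera("wrist");im=w["image"].astype(int)
sub=np.zeros(im.shape[:2],bool);sub[95:160,215:290]=1
disc=((im.min(2)>150)&sub); print("base",blobs(disc,20))
ct=max(cv2.findContours((disc).astype(np.uint8),0,2)[0],key=len);e=cv2.fitEllipse(ct);print(e[0],[onz(w,*e[0],z)[:2] for z in(.05,.06)])
l=[b for b in blobs(disc,8) if b[1][4]<60];print(l)
n,lab,st,ce=cv2.connectedComponentsWithStats(disc.astype(np.uint8))
for i in range(1,n):
    if 8<=st[i][4]<80:
        v,u=np.nonzero(lab==i);P=np.array([onz(w,a,b,.094)[:2] for a,b in zip(u,v)]);c0=P.mean(0);d=np.linalg.svd(P-c0)[2][0];print("line",c0,d,"ang",np.arctan2(d[1],-d[0]))
red=(im[...,0]>170)&(im[...,1]<110)&(im[...,2]<110)
for b in blobs(red,20): print("red",b[0],onz(w,*b[0],.051)[:2])
dk=(im.max(2)<95)&sub
v,u=np.nonzero(dk);print("dark",u.mean(),v.mean(),onz(w,u.mean(),v.mean(),.075))
```

```text
base [([254.1, 125.8], [219, 95, 70, 65, 2208]), ([284.7, 97.5], [280, 95, 10, 7, 46]), ([254.0, 120.5], [251, 112, 7, 18, 58])]
(253.62620544433594, 128.4473419189453) [array([ 0.5296, -0.4238]), array([ 0.5291, -0.4231])]
[([284.7, 97.5], [280, 95, 10, 7, 46]), ([254.0, 120.5], [251, 112, 7, 18, 58])]
line [ 0.5022 -0.3941] [-0.3611  0.9325] ang 1.2013062512636714
line [ 0.5209 -0.4201] [ 0.9478 -0.3188] ang -2.817108624494641
red [298.0, 111.0] [ 0.5132 -0.3808]
red [536.3, 208.5] [ 0.6101 -0.1326]
dark 252.90402476780187 131.3003095975232 [ 0.5309 -0.4227  0.075 ]
```

send_rows:
  increments:
    - [[0.086,-0.041,0.1],[0,0,0.172]]
    - [[0.086,-0.041,0.1],[0,0,0.172]]
    - [[0.086,-0.041,0.15],[0,0,0.172]]
    - [[0.086,-0.041,0.2],[0,0,0.172]]
    - [[0.086,-0.041,0.25],[0,0,0.172]]
    - [[0.086,-0.041,0.29],[0,0,0.172]]
    - [[0.086,-0.041,0.315],[0,0,0.172]]
    - [[0.086,-0.041,0.325],[0,0,0.172]]
    - [[0.086,-0.041,0.325],[0,0,0.172]]
    - [[0.086,-0.041,0.325],[0,0,0.172]]

```text
time: 41.1
tool_pos: [0.5301, -0.4252, 0.0867]
tool_rot: [0.423, 3.111, -0.002]
force: [0.3, 0.0, -0.4]
width: 0.05
grip_force: 0.0
```

send_rows:
  increments:
    - [[0,0,0],[0,0,0]]
    - [[0,0,0],[0,0,0]]
    - [[0,0,0],[0,0,0]]
    - [[0,0,0],[0,0,0]]
    - [[0,0,0],[0,0,0]]
    - [[0,0,0],[0,0,0]]
    - [[0,0,0],[0,0,0]]
  grip: 8
  newtons: 22

```text
time: 41.8
tool_pos: [0.5298, -0.4247, 0.0864]
tool_rot: [0.423, 3.112, -0.001]
force: [-0.3, 2.5, 5.8]
width: 0.0135
grip_force: 25.3
```

Run:
```python
from r import *
s=env.get_state();plan((.5295,-.423,.085,-1.19));print(s["joint_pos"],s["ft_torque"])
```

```text
t 41.9 tcp [ 0.5299 -0.4247  0.0864] rv [ 0.423  3.112 -0.001] w 0.0136 F [-0.5  2.3  5.8]
[0.001, 0.003, 0.002] [0.0, 0.001, 0.585]
[-0.7919  0.4897  1.4946  0.0004  1.156  -2.0924] [0.455  0.0939 0.0236]
```

send_rows:
  increments:
    - [[0,0,0],[0,0,0.08]]
    - [[0,0,0],[0,0,0.16]]
    - [[0,0,0],[0,0,0.24]]
    - [[0,0,0],[0,0,0.32]]
    - [[0,0,0],[0,0,0.4]]
    - [[0,0,0],[0,0,0.48]]
    - [[0,0,0],[0,0,0.55]]
    - [[0,0,0],[0,0,0.585]]
    - [[0,0,0],[0,0,0.585]]
    - [[0,0,0],[0,0,0.585]]
    - [[0,0,0],[0,0,0.585]]

```text
time: 43.0
tool_pos: [0.5301, -0.4244, 0.0864]
tool_rot: [1.759, 2.601, 0.001]
force: [-0.2, 2.2, 6.5]
width: 0.0133
grip_force: 25.3
```

send_rows:
  increments:
    - [[0,0,0],[0,0,0]]
    - [[0,0,0],[0,0,0]]
    - [[0,0,0],[0,0,0]]
    - [[0,0,-0.05],[0,0,0]]
    - [[0,0,-0.12],[0,0,0]]
    - [[0,0,-0.33],[0,0,0]]
    - [[0,0,-0.33],[0,0,0]]
    - [[0,0,-0.33],[0,0,0]]
    - [[0,0,-0.33],[0,0,0]]
    - [[0,0,-0.33],[0,0,0]]
    - [[0,0,-0.33],[0,0,0]]
  grip: 50

```text
time: 44.1
tool_pos: [0.5285, -0.424, 0.2807]
tool_rot: [-1.758, -2.599, -0.001]
force: [0.3, -0.1, -1.2]
width: 0.0504
grip_force: 0.0
```

Run:
```python
from r import *
plan((.58,-.4,.29,0),(.58,-.4,.29,-1.19))
```

```text
t 44.2 tcp [ 0.5286 -0.4239  0.2804] rv [-1.758 -2.599 -0.001] w 0.0501 F [-0.8  0.  -1.2]
[0.005, 0.094, -0.016] [0.001, -0.003, -0.757]
[0.005, 0.094, -0.016] [-0.001, -0.002, 0.0]
```

send_rows:
  increments:
    - [[0.212,0.249,-0.133],[0,0,-0.757]]
    - [[0.212,0.249,-0.133],[0,0,-0.757]]
    - [[0.212,0.249,-0.133],[0,0,-0.757]]
    - [[0.212,0.249,-0.133],[0,0,-0.757]]
    - [[0.212,0.249,-0.133],[0,0,-0.757]]
    - [[0.212,0.249,-0.133],[0,0,-0.757]]
    - [[0.212,0.249,-0.133],[0,0,-0.757]]
    - [[0.212,0.249,-0.133],[0,0,-0.757]]
    - [[0.212,0.249,-0.133],[0,0,-0.757]]
    - [[0.212,0.249,-0.133],[0,0,-0.757]]
    - [[0.212,0.249,-0.133],[0,0,-0.757]]
    - [[0.212,0.249,-0.133],[0,0,-0.757]]

```text
time: 45.4
tool_pos: [0.6205, -0.251, 0.3626]
tool_rot: [-0.003, -3.141, -0.0]
force: [0.3, -0.0, -0.4]
width: 0.0504
grip_force: 0.0
```

Run:
```python
from r import *
plan();C["wrist"]=w=camera("wrist");im=w["image"].astype(int)
for n in C: print(n,"lid",radial(n,(.6,-.063),.131,.082))
for n in("top","scene"): print(n,"red",ringfit(n,"red",np.array([.599,-.0645]),.083,.05,.006))
m=im.min(2)>150; uv=proj(w,(.5295,-.423,.094)); print(uv)
m2=np.zeros_like(m);y,x=int(uv[1]),int(uv[0]);m2[max(0,y-12):y+13,x-13:x+14]=m[max(0,y-12):y+13,x-13:x+14]
print(blobs(m2,5))
x0=max(0,x-40);y0=max(0,y-40)
A=cv2.resize(w["image"][y0:y0+80,x0:x0+80],(400,300),interpolation=cv2.INTER_CUBIC);B=cv2.resize(w["image"][:260],(400,300));D=cv2.resize(C["scene"]["image"][150:350,70:420],(400,300));E_=cv2.resize(C["top"]["image"][90:250,120:460],(400,300))
save("fin",np.vstack([np.hstack([A,B]),np.hstack([D,E_])]))
```

```text
t 45.5 tcp [ 0.6206 -0.251   0.3628] rv [-0.002 -3.142 -0.   ] w 0.05 F [ 0.2 -1.   0.5]
top lid (array([ 0.5961, -0.0638]), np.float64(0.08368473790738075), 42)
scene lid (array([ 0.6026, -0.063 ]), np.float64(0.08163609927307013), 53)
wrist lid (array([ 0.6007, -0.0627]), np.float64(0.08107678348474338), 44)
top red (array([ 0.6008, -0.0653]), np.float64(0.08410115164467295), 158)
scene red (array([ 0.5996, -0.0633]), np.float64(0.08252783097932345), 343)
[115.2855  88.616 ]
[([106.5, 80.7], [102, 76, 13, 12, 110]), ([123.0, 85.9], [118, 82, 11, 8, 40])]
```

View pics/fin.png

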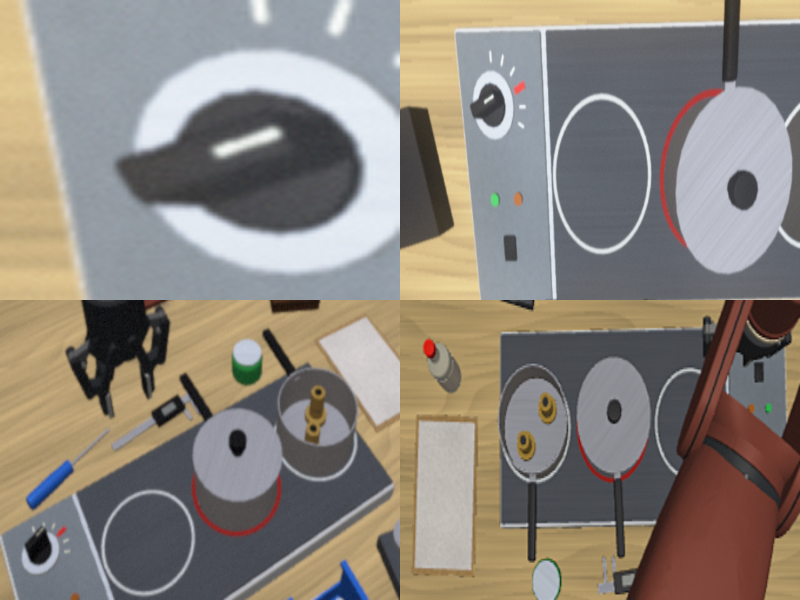

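```bash
python3 -c "
from cell import order
print(order.sign_off())"
```

```text
the job is handed in; nothing more can be done
None
```

The changeover is done and handed in after about 46 s of robot time: finished pan on the free white ring, three valve bodies upright in the other pan on the heated ring, lid seated on it, and the thermostat turned to its red mark last.

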